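Put the valve away and snap the parts case shut

ROBOT

A 6-joint arm with a two-finger parallel gripper is mounted at the origin on the work surface. World frame = base frame: x ahead of the robot, y to its left, z up, the work surface at z = 0. Lengths are in mm, angles in rad, forces in N, time in s.
With the tool pointing down it reaches from about 325 to 900 mm from the base axis. Payload 6.1 kg.
Tool frame: the origin (TCP) lies midway between the tips of the shut fingers; the grasp point (between the pads) lies 19 mm behind it; x points along the fingers, y is the direction in which the jaws open and shut, and the axes are right-handed (so a half turn about x gives the same grasp; the last joint's range is limited). The gripper opens to 85 mm and grips with 20 to 120 N. Pads are 22 mm wide; open, the fingers measure 114 mm over their backs; the gripper's body (76 mm by 85 mm) begins 54 mm behind the grasp point. The pads swing forward as they close: fully open they stand 13 mm farther back than shut.
Start: joints at [1.205, 0.22, 1.526, -0, 1.395, -0.126], TCP at [148.441, 607.108, 194] pointing down, gripper open.
Joint ranges: [-2.98, 2.98], [-0.91, 2.08], [0.09, 2.57], [-1.24, 4.39], [0.2, 2.65], [-2.68, 2.68]. Speed limits (rad/s): [2.57, 2.57, 3.01, 3.14, 3.14, 3.14].

INTERFACE

Orientations are given as [roll, pitch, yaw] about the fixed x, y, z axes, in that order (R = Rz(yaw) Ry(pitch) Rx(roll)).
In Python, from plant import arm gives the robot as it stands.
- The arm moves only by the tool carry_out, never from a script. Its argument "targets" is a list of rows, each a list of 2 entries, a list of its own where there are three numbers: the shift along the tool's x, y, z as a fraction of full scale, then the turn, a rotation vector about the tool's x, y, z as a fraction of full scale. A call has 1 to 12 rows; each row is the pose to reach, as a shift and turn from the pose measured when the call began, along the tool's axes at that moment; what a row does not reach only later rows make up. Full scale, the value 1, is 0.08 m for a shift and pi/4 rad for a turn. A row lasts 1/10 s, in which the tool goes at most 50 mm and 8.59 degrees, less where a joint would pass 70% of its speed; a pose out of reach is approached as far as the arm can. A call with a number of a shift or a turn outside -1 to 1 is refused whole. A call with a gripper value outside its range is refused whole. "claw" is the closure, from -1 (fully open) to 1 (shut), so that 0 is half open, set as the call begins (left out, the last holds). The fingers move at their own pace and stop on an object; "newtons" is the grip in N (left out, the last holds). Time passes only in rows, so rows that repeat a pose let the fingers close. It gives the time, the measured TCP pose, the force and the opening at its end, in the units of the state.
- arm.get_state(): the state, without advancing time (a new reading comes with each control period).
- arm.read_camera(name): name is "scene" or "side" or "wrist"; returns (picture, depth): 400x640x3 uint8, red, green, blue; 400x640 float32, mm along the optical axis (not along the pixel's ray), 0 where there is no reading.
- arm.calibration(name): a dict with "mtx" (3x3 intrinsics, pixels), "pose" (4x4, takes a point from camera to world coordinates); the wrist camera has in their place "mount" (4x4, takes a point from camera to tool coordinates, whose origin is the TCP and whose axes are the tool frame's). Camera axes: x right, y up, looking along -z (the intrinsics and any distortion apply to the point x, -y, -z); pixel columns grow to the right and rows downward; lengths in mm; the calibration is good to about 2 mm. A picture is of the moment at which its call begins: read the wrist's pose just before it. calibration takes no time and is no camera call.
- arm.finish_job(): hands the job in, once; it reports no verdict.
The state is a dict: "time": time; "joint_positions": joint angles; "joint_velocities": joint speeds; "effort": joint torques, N m; "tool_pos": TCP position; "tool_rot": TCP orientation; "wrist_force": force on the tool from outside, world axes, zero at the start; "ft_torque": the same for the moment, N m; "grip_width": finger opening in mm.
Only numpy, scipy, OpenCV 4.12 (cv2) and the standard library are available. Lean on these libraries where they do the work, as an engineer would, in place of code of your own. Each camera call takes 0.05 s, during which the arm holds its last target. There are 200 camera calls.

TASK

Put the steel valve lying on the bench away in the empty compartment of the open parts case: lay it down flat, plug upwards, fully down between the low rails, and do not drop it. Then swing the lid down and press its front edge until the spring catch snaps and the lid stays fully shut. Leave the other two parts in the case, the oil bottle and the carton as they are.

Things in the scene. Friction and masses are not known exactly. Their poses are not given: they have to be found in the camera images.
- valve: Part to put away: bright steel valve, 350 g. Block 34 x 44 x 34 mm (x, y, z), round pipe stub 26 mm diameter on each end (axis along y, 17 mm up), 78 mm long over all, brass plug 18 mm diameter, 5 mm high on top (39 mm in all). Origin at the centre of its underside, z up; starts plug up on the bench. Grip across the block's 34 mm, closing along x. Both ends alike.
- case: Grey steel parts case fixed to the bench, 170 (x) x 290 (y) x 48 mm, walls and floor 4 mm. Origin on the bench under its centre; +x points to the hinge side, the front with the catch (-x) faces the robot's right. Three compartments in a row along y, centres x = -10, y = -92, 0, 92 mm, 44 x 88 mm, between rails 3 to 4 mm thick, 8 mm high. Shut lid: 44 mm over the inner floor.
- pad: Thin brown cork sheet, 42 x 86 x 0.6 mm, lining the one empty compartment (any of the three). Origin on the inner floor, 4 mm above the bench, at the compartment's centre; axes parallel to the case's. The valve belongs here, its y along the pad's y (either way round), origin on origin. Floor is free beyond the low rails: 51 mm from centre to front wall, 71 mm to hinge wall.
- clevis: Dark steel fork, 34 x 76 x 28 mm, loose in another compartment; leave it there.
- bearing: Flanged bearing, 36 x 78 mm plate with a 34 mm diameter boss, 34 mm high, loose in the remaining compartment; leave it there.
- lid (a joint): Lid angle, rad: 0 shut, 1.57 upright, stop 2.1. Starts 1.75 to 2.05, leaning back. Friction holds it open; 1 to 3 N at the front edge swings it; let go nearly down, a spring lifts it again. From about 0.07 rad the catch resists: some 8 to 12 N down at the front edge pushes past it, then it snaps and holds at 0 on a rigid stop. The lid cannot shut on a part lying on the rails.
- lid_hinge (a point): Middle of the hinge line, at the case's hinge rim, 48 mm above the bench, 85 mm towards +x from the case's centre. Its axes turn with the lid; shut, they are parallel to the case's.
- lid_front (a point): Middle of the lid's outer face, 170 mm from the hinge line; over the front wall, 52 mm above the bench, when shut. Axes turn with the lid: z is the outward normal, -x points from hinge to free edge. The lid is a 4 mm sheet 170 x 290 mm; a tab 50 mm wide runs 20 mm on past this point, and at its end the catch tongue hangs 22 mm to the inside.
- oil: Grey oil bottle, 64 mm diameter, 150 mm high, upright on the bench; origin under its centre. Bystander.
- carton: Cardboard carton 80 x 80 x 90 mm on the bench; origin under its centre. Bystander.
Not all that is in view belongs to the job. Leave any pink look-alike of the valve alone.

How it is judged:
By the outcome, as a careful person would: the job done as asked, in the order asked, and still so for the second after the job is handed in, with the robot touching nothing.
It also fails if it takes over 58 s, if anything falls off the work surface, if the arm or the gripper's body presses on something with over 40 N, if the wrist force passes 120 N, or if a joint passes its speed limit or range.

## Working session

There is one attempt and no reset: what is moved stays moved. The work goes in short steps, Python scripts to look and compute and a tool call to move; the robot and the scene stay as the last step left them, time stands still between calls to the robot, and variables do not carry over. Pictures are saved under pics/ and viewed, about 8 in all and at most 12, crops included, and the job is handed in when it is done.

Besides the shell and the picture viewer there is one more tool, called after "Call:" by a JSON object that holds its "fn" and its "kwargs". carry_out: Moves the arm, as the interface text tells. Shift numbers are shares of 0.08 m and turn numbers shares of pi/4 rad, none past 1 either way. Its arguments: {"type":"object","properties":{"targets":{"type":"array"},"claw":{"type":"number"},"newtons":{"type":"number"}},"required":["targets"]}

```bash
mkdir -p pics; ls; cat > h.py <<'E'
import numpy as np, cv2, json
from scipy.spatial.transform import Rotation as R
from plant import arm
def T():
    s=arm.get_state(); M=np.eye(4)
    M[:3,:3]=R.from_euler('xyz',s['tool_rot']).as_matrix(); M[:3,3]=s['tool_pos']; return M
def cam(n):
    c=arm.calibration(n); P=T()@np.array(c['mount']) if 'mount' in c else np.array(c['pose'])
    im,d=arm.read_camera(n); return im,d,np.array(c['mtx']),P,c
def cloud(d,K,P):
    v,u=np.mgrid[:d.shape[0],:d.shape[1]]
    p=np.stack([(u-K[0,2])/K[0,0]*d,-(v-K[1,2])/K[1,1]*d,-d],-1)
    w=p@P[:3,:3].T+P[:3,3]; w[d<=0]=np.nan; return w
def rel(pos,Rm,M=None):
    "row numbers to go to a pose"
    M=T() if M is None else M
    t=M[:3,:3].T@(np.array(pos)-M[:3,3])/80; r=R.from_matrix(M[:3,:3].T@Rm).as_rotvec()/(np.pi/4)
    return t.round(3).tolist(),r.round(3).tolist()
E
python3 - <<'E'
from h import *
print(arm.get_state())
for n in ['scene','side','wrist']:
    im,d,K,P,c=cam(n); cv2.imwrite(f'pics/{n}0.png',im[...,::-1]); np.savez(f'{n}0.npz',im=im,d=d,K=K,P=P)
    print(n,{k:np.array(v).round(3).tolist() for k,v in c.items()},(d>0).mean())
E
```

```text
pics
{'time': 0.0, 'joint_positions': array([ 1.20490422e+00,  2.21233069e-01,  1.52760322e+00, -1.29287555e-05,
        1.39468960e+00, -1.26103592e-01]), 'joint_velocities': array([-0.00034151,  0.00062734, -0.00077542, -0.0021637 ,  0.0013358 ,
       -0.0009163 ]), 'effort': array([ 2.11932984e-04, -4.96891451e+01, -3.89404643e+01, -1.62704923e-04,
        1.09435953e-02, -2.77827110e-05]), 'tool_pos': array([148.20465022, 606.48442703, 192.89918251]), 'tool_rot': array([-1.69031807,  1.56886306, -1.93010432]), 'wrist_force': array([ 0.81792207,  0.06846291, -0.40283321]), 'ft_torque': array([ 0.09059771, -0.06269944, -0.02432682]), 'grip_width': 85.59622828088965}
scene {'mtx': [[460.846, 0.0, 326.176], [0.0, 460.846, 198.212], [0.0, 0.0, 1.0]], 'pose': [[0.83, -0.474, 0.294, 868.121], [0.558, 0.706, -0.437, -552.684], [-0.001, 0.527, 0.85, 1142.933], [0.0, 0.0, 0.0, 1.0]]} 0.99580078125
side {'mtx': [[460.965, 0.0, 321.878], [0.0, 460.965, 201.653], [0.0, 0.0, 1.0]], 'pose': [[0.712, 0.41, -0.57, -302.454], [-0.703, 0.429, -0.567, -785.797], [0.012, 0.805, 0.594, 910.741], [0.0, 0.0, 0.0, 1.0]]} 0.99326171875
wrist {'mtx': [[286.636, 0.0, 319.04], [0.0, 286.636, 204.472], [0.0, 0.0, 1.0]], 'mount': [[0.0, 0.305, -0.952, -179.193], [1.0, 0.0, 0.0, 0.11], [0.0, -0.952, -0.305, -77.006], [0.0, 0.0, 0.0, 1.0]]} 0.99606640625
```

View pics/scene0.png

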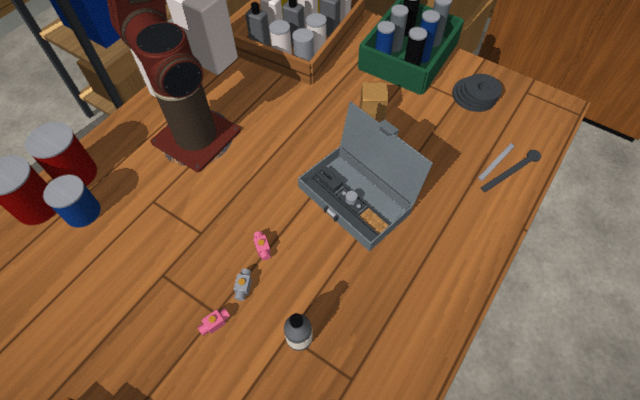

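View pics/side0.png

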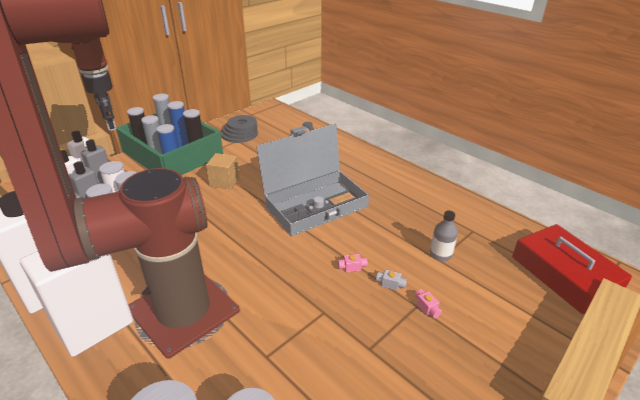

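Scene view: steel valve at (243,283) between two pink decoys. The open case is at about (360,195), with the cork pad at its right end (375,220). The oil bottle is at (298,330) and the carton at (374,95). In the side view the valve is at (391,280) and the pad at (342,198).

```bash
python3 - <<'E'
from h import *
for n,(vb,pb,cb) in {'scene':((225,262,262,303),(355,200,395,238),(295,95,435,245)),'side':((372,265,412,295),(325,188,360,208),(255,125,372,232))}.items():
    z=np.load(n+'0.npz'); im,d,K,P=[z[k] for k in('im','d','K','P')]; w=cloud(d,K,P)
    hsv=cv2.cvtColor(im,cv2.COLOR_RGB2HSV).astype(int)
    yy,xx=np.mgrid[:400,:640]; box=lambda b:(xx>=b[0])&(xx<b[2])&(yy>=b[1])&(yy<b[3])
    v=w[box(vb)&(w[...,2]>8)&(hsv[...,1]<90)]; 
    c,(a,b),ang=cv2.minAreaRect(v[:,:2].astype(np.float32)); print(n,'valve',len(v),np.array(c).round(1),a,b,ang,'z',np.percentile(v[:,2],[5,50,95]).round(1))
    br=w[box(vb)&(hsv[...,0]>8)&(hsv[...,0]<30)&(hsv[...,1]>110)&(w[...,2]>25)]; print(' plug',len(br),np.median(br,0).round(1) if len(br) else '')
    p=w[box(pb)&(hsv[...,0]>5)&(hsv[...,0]<30)&(hsv[...,1]>70)&(w[...,2]<30)]
    print(' pad',len(p),np.median(p,0).round(1),cv2.minAreaRect(p[:,:2].astype(np.float32)))
    m=box(cb)&(w[...,2]>38)&(w[...,2]<54)&(hsv[...,1]<90); r=w[m]; print(' rim',len(r),cv2.minAreaRect(r[:,:2].astype(np.float32)))
    m=box(cb)&(w[...,2]>75)&(hsv[...,1]<90); q=w[m]; cc=q.mean(0); nrm=np.linalg.svd(q-cc,full_matrices=False)[2][2]; print(' lid',len(q),cc.round(1),nrm.round(3),'top',q[:,2].max())
    m=box((280,305,320,355) if n=='scene' else (425,205,465,265))&(w[...,2]>10)&(w[...,2]<200); o=w[m]; print(' oil',cv2.minEnclosingCircle(o[:,:2].astype(np.float32)),o[:,2].max())
    # table check
    print(' table', np.median(w[(abs(w[...,2])<15)&(box((150,200,300,350)) if n=='scene' else box((300,240,380,340)))][:,2]))
E
```

```text
scene valve 360 [ 445.7 -311. ] 34.8350715637207 80.89913940429688 26.63158416748047 z [13.7 30.1 35.7]
 plug 36 [ 445.4 -310.2   37.7]
 pad 425 [631.5  44.7   3.1] ((641.8693237304688, 41.88019561767578), (48.03987503051758, 114.74793243408203), 78.219482421875)
 rim 937 ((542.6690673828125, 153.5446014404297), (355.23443603515625, 321.8650817871094), 82.65897369384766)
 lid 3816 [571.3 174.1 152.1] [-0.212 -0.964  0.161] top 241.17296174071055
 oil ((643.430419921875, -337.78021240234375), 32.50946044921875) 153.6086315508786
 table -0.7702782178830603
side valve 360 [ 443.  -307.2] 38.40703582763672 77.67240905761719 26.514923095703125 z [11.8 27.9 35.4]
 plug 30 [ 442.8 -307.3   37.2]
 pad 157 [630.9  50.    4.1] ((627.451416015625, 47.52528381347656), (49.531707763671875, 89.13339233398438), 74.20125579833984)
 rim 842 ((586.6660766601562, 301.61126708984375), (656.2969970703125, 293.23785400390625), 78.25630950927734)
 lid 3390 [556.4 180.6 149.1] [-0.213 -0.963  0.165] top 241.59059677633843
 oil ((634.7523193359375, -336.2438049316406), 32.365360260009766) 152.823477354528
 table -0.4309817904506872
```

```bash
python3 - <<'E'
from h import *
M=T(); print(M.round(3))
for n in ['scene','side']:
    z=np.load(n+'0.npz'); im,d,K,P=[z[k] for k in('im','d','K','P')]; w=cloud(d,K,P)
    hsv=cv2.cvtColor(im,cv2.COLOR_RGB2HSV).astype(int)
    pk=((hsv[...,0]>155)&(hsv[...,1]>80)&(w[...,2]>8)&(w[...,2]<60)).astype(np.uint8)
    k,l,s,c=cv2.connectedComponentsWithStats(pk)
    for i in range(1,k):
        if s[i,4]>60: print(n,'pink',cv2.minAreaRect(w[l==i][:,:2].astype(np.float32)))
    # case frame analysis: yaw from lid
    a=np.deg2rad(77.55); xc=np.array([np.cos(a),np.sin(a)]); yc=np.array([-xc[1],xc[0]])
    yy,xx=np.mgrid[:400,:640]; b=(295,95,435,248) if n=='scene' else (255,125,372,232)
    box=(xx>=b[0])&(xx<b[2])&(yy>=b[1])&(yy<b[3])
    x=w[...,:2]@xc; y=w[...,:2]@yc
    m=box&(w[...,2]>80)&(w[...,2]<205)&(hsv[...,1]<90); print(n,'lid y',np.percentile(y[m],[.5,99.5]).round(1))
    f=np.polyfit(w[...,2][m],x[m],1); print(' lid x at z48',np.polyval(f,48).round(1),'angle',np.arctan2(1,f[0]).round(3))
    g=np.polyfit(y[m],x[m]-np.polyval(f,w[...,2][m]),1); print(' yaw corr',g[0].round(4))
    m=box&(w[...,2]>42)&(w[...,2]<52)&(hsv[...,1]<90)&(x<260); print(' rim x',np.percentile(x[m],[1,5,50,95]).round(1),'y',np.percentile(y[m],[1,99]).round(1),m.sum())
    m=box&(w[...,2]>6)&(w[...,2]<44)&(hsv[...,1]<90); print(' inner x',np.percentile(x[m],[1,99]).round(1),'y',np.percentile(y[m],[1,99]).round(1))
    p=box&(hsv[...,0]>5)&(hsv[...,0]<30)&(hsv[...,1]>70)&(abs(w[...,2]-4)<5)&(y>-640)&(y<-540)&(x>130)&(x<230)
    p=p.astype(np.uint8); k,l,s,c=cv2.connectedComponentsWithStats(p); i=1+s[1:,4].argmax(); q=l==i
    print(' pad x',np.percentile(x[q],[1,50,99]).round(1),'y',np.percentile(y[q],[1,50,99]).round(1),'z',np.median(w[q][:,2]),cv2.minAreaRect(w[q][:,:2].astype(np.float32)))
    ct=(w[...,2]>84)&(w[...,2]<96)&(hsv[...,1]>90)&((xx>355)&(xx<395)&(yy>75)&(yy<110) if n=='scene' else (xx>205)&(xx<240)&(yy>150)&(yy<190))
    print(' carton',cv2.minAreaRect(w[ct][:,:2].astype(np.float32)) if ct.any() else None)
E
```

```text
[[-1.00000e-03  2.37000e-01  9.71000e-01  1.48244e+02]
 [-1.00000e-03  9.71000e-01 -2.37000e-01  6.06629e+02]
 [-1.00000e+00 -2.00000e-03 -0.00000e+00  1.93163e+02]
 [ 0.00000e+00  0.00000e+00  0.00000e+00  1.00000e+00]]
scene pink ((418.6524963378906, -195.8108673095703), (33.65924835205078, 79.88093566894531), 55.81795883178711)
scene pink ((448.1380920410156, -425.4339294433594), (77.63865661621094, 36.28504180908203), 73.15872955322266)
scene lid y [-657.3 -370.9]
 lid x at z48 274.0 angle 1.383
 yaw corr 0.0
 rim x [ 93.1 102.2 107.2 242.4] y [-658.7 -367.7] 374
 inner x [ 95.4 272.2] y [-658.7 -370.3]
 pad x [159.7 179.3 201.1] y [-639.4 -601.  -561.3] z 3.5399200345651707 ((624.791748046875, 46.59038543701172), (43.95818328857422, 79.99380493164062), 76.0047607421875)
 carton ((409.6712951660156, 402.4695739746094), (79.72769165039062, 84.42485809326172), 31.949195861816406)
side pink ((414.2769775390625, -193.361083984375), (39.020076751708984, 78.23975372314453), 56.87952423095703)
side pink ((445.6604919433594, -422.3172302246094), (79.3203353881836, 37.509395599365234), 71.761474609375)
side lid y [-653.9 -367.3]
 lid x at z48 277.8 angle 1.385
 yaw corr 0.0007
 rim x [ 96.7 104.  110.7 236.7] y [-656.8 -364.7] 304
 inner x [ 98.  664.8] y [-654.6 -364.8]
 pad x [169.1 185.1 205.3] y [-638.  -599.7 -564.7] z 3.730959375289274 ((626.9863891601562, 54.06524658203125), (41.51975631713867, 77.70316314697266), 83.42294311523438)
 carton ((406.8322448730469, 405.9307556152344), (86.30817413330078, 80.30230712890625), 31.687414169311523)
```

Call:
{"fn": "carry_out", "kwargs": {"targets": [[[-0.5,-0.5,0.5],[0.16,0,0]],[[-1,-1,1],[0.318,0,0]],[[-1,-1,1],[0.318,0,0]]], "claw": -0.5}}

```text
time: 0.45
tool_pos: [207.8, 508.6, 274.2]
tool_rot: [-1.198, 1.569, -1.69]
wrist_force: [-0.3, 0.1, 0.9]
grip_width: 64.4
```

Call:
{"fn": "carry_out", "kwargs": {"targets": [[[-0.4,-0.44,0.5],[0,0,0]],[[-0.7,-0.875,1],[0,0,0]],[[-0.7,-0.875,1],[0,0,0]]]}}

```text
time: 0.75
tool_pos: [246.4, 407.1, 332.9]
tool_rot: [0.54, 1.568, 0.045]
wrist_force: [0.3, -0.4, -0.6]
grip_width: 64.2
```

Call:
{"fn": "carry_out", "kwargs": {"targets": [[[0,-0.44,0.5],[0,0,0]],[[0,-0.875,1],[0,0,0]],[[0,-0.875,1],[0,0,0]]]}}

```text
time: 1.05
tool_pos: [285.0, 304.1, 333.3]
tool_rot: [0.301, 1.567, -0.197]
wrist_force: [0.7, 0.9, 0.4]
grip_width: 64.0
```

Call:
{"fn": "carry_out", "kwargs": {"targets": [[[0,-0.44,0.5],[0,0,0]],[[0,-0.875,1],[0,0,0]],[[0,-0.875,1],[0,0,0]]]}}

```text
time: 1.35
tool_pos: [322.9, 201.2, 333.5]
tool_rot: [0.113, 1.566, -0.39]
wrist_force: [-0.2, -0.0, -0.7]
grip_width: 64.2
```

Call:
{"fn": "carry_out", "kwargs": {"targets": [[[0,-0.44,0.5],[0,0,0]],[[0,-0.875,1],[0,0,0]],[[0,-0.875,1],[0,0,0]]]}}

```text
time: 1.65
tool_pos: [360.2, 98.2, 333.5]
tool_rot: [-0.072, 1.565, -0.581]
wrist_force: [0.7, 0.9, -0.0]
grip_width: 63.9
```

Call:
{"fn": "carry_out", "kwargs": {"targets": [[[0,-0.41,0.34],[0,0,0]],[[0,-0.83,0.69],[0,0,0]],[[0,-0.83,0.69],[0,0,0]]]}}

```text
time: 1.95
tool_pos: [376.6, 10.2, 333.4]
tool_rot: [-0.272, 1.565, -0.787]
wrist_force: [0.7, 0.7, 0.2]
grip_width: 64.0
```

Call:
{"fn": "carry_out", "kwargs": {"targets": [[[0,-0.41,0.34],[0,0,0]],[[0,-0.83,0.69],[0,0,0]],[[0,-0.83,0.69],[0,0,0]]]}}

```text
time: 2.25
tool_pos: [392.5, -76.9, 333.2]
tool_rot: [-0.462, 1.566, -0.981]
wrist_force: [-0.7, 1.0, -0.3]
grip_width: 64.3
```

Call:
{"fn": "carry_out", "kwargs": {"targets": [[[0.2,-0.41,0.34],[0,0,0]],[[0.6,-0.83,0.69],[0,0,0]],[[0.6,-0.83,0.69],[0,0,0]]]}}

```text
time: 2.55
tool_pos: [406.9, -162.2, 281.3]
tool_rot: [-2.29, 1.568, -2.811]
wrist_force: [-0.2, 0.2, -0.5]
grip_width: 64.1
```

Call:
{"fn": "carry_out", "kwargs": {"targets": [[[0.2,-0.2,0.2],[0.15,0,0]],[[0.4,-0.5,0.4],[0.32,0,0]],[[0.8,-0.83,0.69],[0.48,0,0]],[[1,-0.83,0.69],[0.64,0,0]],[[1,-0.83,0.69],[0.787,0,0]],[[1,-0.83,0.69],[0.787,0,0]]]}}

```text
time: 3.15
tool_pos: [422.3, -245.0, 200.7]
tool_rot: [-2.318, 1.567, 2.826]
wrist_force: [-0.0, 0.6, -0.0]
grip_width: 64.1
```

```bash
cat > look.py <<'E'
from h import *
import sys
im,d,K,P,c=cam('wrist'); w=cloud(d,K,P); M=T(); print(arm.get_state()['time'],M[:3,3].round(1),'phi',np.rad2deg(np.arctan2(M[1,1],M[0,1])).round(2))
cv2.imwrite(f'pics/{sys.argv[1]}.png',im[...,::-1]); np.savez(sys.argv[1],w=w,im=im,M=M)
E
python3 look.py w1
```

```text
3.2 [ 422.6 -245.5  201.5] phi 24.95
```

View pics/w1.png

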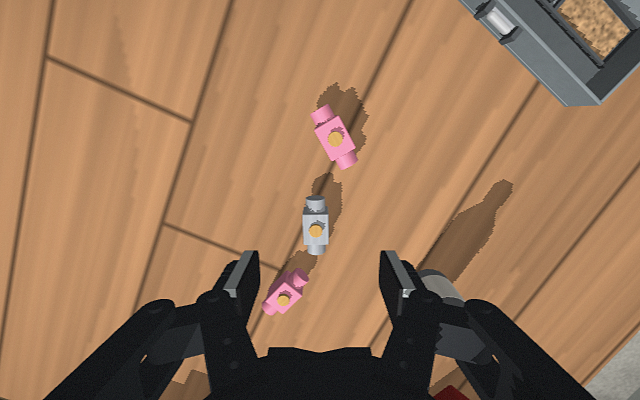

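```bash
cat > valve.py <<'E'
from h import *
import sys
z=np.load(sys.argv[1]+'.npz'); w,im,M=z['w'],z['im'],z['M']
hsv=cv2.cvtColor(im,cv2.COLOR_RGB2HSV).astype(int)
print('table',np.nanmedian(w[...,2][abs(w[...,2])<12]))
near=np.hypot(w[...,0]-445,w[...,1]+309)<60
v=near&(w[...,2]>5)&(w[...,2]<60); 
t=v&(w[...,2]>25); 
for nm,m in(('all',v),('top',t)):
    q=w[m]; print(nm,m.sum(),cv2.minAreaRect(q[:,:2].astype(np.float32)),np.percentile(q[:,2],[5,50,95]).round(1))
b=v&(hsv[...,0]>8)&(hsv[...,0]<30)&(hsv[...,1]>110)&(w[...,2]>30); q=w[b]
print('plug',len(q),q.mean(0).round(1),cv2.minEnclosingCircle(q[:,:2].astype(np.float32)))
E
python3 valve.py w1
```

```text
table -0.5927930079624844
all 1353 ((446.8978271484375, -307.93927001953125), (33.508155822753906, 78.71639251708984), 25.131866455078125) [18.3 32.7 38.4]
top 1152 ((446.7636413574219, -308.15106201171875), (33.041358947753906, 78.47817993164062), 24.9587345123291) [26.4 33.  38.5]
plug 129 [ 446.2 -307.2   38.3] ((446.4678955078125, -307.4456481933594), 8.363670349121094)
```

Wrist view: the steel valve is at (316,228), midway between the fingers. The decoys at (335,138) and (284,298) are clear of the finger path.

Call:
{"fn": "carry_out", "kwargs": {"targets": [[[0.2,-0.03,0.4],[0,0,0]],[[0.6,-0.056,0.833],[0,0,0]],[[0.75,-0.056,0.833],[0,0,0]],[[0.75,-0.056,0.833],[0,0,0]]]}}

```text
time: 3.6
tool_pos: [445.9, -305.9, 139.4]
tool_rot: [-2.58, 1.564, 2.57]
wrist_force: [-0.4, -0.5, 0.7]
grip_width: 64.2
```

```bash
python3 look.py w2; python3 valve.py w2; python3 -c "
from h import *
M=T();print(np.linalg.inv(M)@np.array([446.5,-307.7,12,1]),M.round(3))"
```

```text
3.65 [ 446.6 -306.3  141.2] phi 25.09
table -0.5938652497478074
all 2123 ((446.5874328613281, -307.943603515625), (33.64531707763672, 78.17963409423828), 24.652063369750977) [21.4 32.8 38.4]
top 1871 ((446.540283203125, -308.12591552734375), (33.29171371459961, 77.75138092041016), 25.510560989379883) [26.6 33.1 38.5]
plug 221 [ 446.2 -307.7   38.3] ((445.68408203125, -308.415283203125), 9.078017234802246)
[129.15551956  -0.35254447   1.62639534   1.        ] [[-4.00000e-03  9.06000e-01  4.24000e-01  4.46585e+02]
 [ 2.00000e-03  4.24000e-01 -9.06000e-01 -3.06293e+02]
 [-1.00000e+00 -2.00000e-03 -3.00000e-03  1.41159e+02]
 [ 0.00000e+00  0.00000e+00  0.00000e+00  1.00000e+00]]
```

Call:
{"fn": "carry_out", "kwargs": {"targets": [[[0.5,0,0.01],[0,0,0]],[[1,0,0.02],[0,0,0]],[[1,0,0.02],[0,0,0]]]}}

```text
time: 3.95
tool_pos: [444.6, -304.0, 58.0]
tool_rot: [-2.677, 1.56, 2.475]
wrist_force: [-0.4, 1.4, -1.2]
grip_width: 64.0
```

Call:
{"fn": "carry_out", "kwargs": {"targets": [[[0.2,0,0],[0,0,0]],[[0.4,0,0],[0,0,0]],[[0.6,0,0],[0,0,0]],[[0.6,0,0],[0,0,0]]]}}

```text
time: 4.35
tool_pos: [444.5, -303.1, 11.3]
tool_rot: [-2.69, 1.56, 2.464]
wrist_force: [-0.2, 1.5, -0.9]
grip_width: 64.0
```

```bash
cat >> h.py <<'E'
def down(phi):
    a=np.deg2rad(phi); y=[np.cos(a),np.sin(a),0]; return np.array([[0,0,-1],y,np.cross([0,0,-1],y)]).T
E
python3 -c "
from h import *
print(T().round(3)); print(rel([446.5,-307.7,12],down(25)))"
```

```text
[[-9.00000e-03  9.04000e-01  4.27000e-01  4.44528e+02]
 [ 7.00000e-03  4.27000e-01 -9.04000e-01 -3.03082e+02]
 [-1.00000e+00 -5.00000e-03 -1.00000e-02  1.12850e+01]
 [ 0.00000e+00  0.00000e+00  0.00000e+00  1.00000e+00]]
([-0.01, -0.002, 0.063], [0.006, -0.013, 0.006])
```

Call:
{"fn": "carry_out", "kwargs": {"targets": [[[-0.01,0,0.063],[0.006,-0.013,0.006]],[[-0.01,0,0.063],[0.006,-0.013,0.006]],[[-0.01,0,0.063],[0.006,-0.013,0.006]]]}}

```text
time: 4.65
tool_pos: [447.9, -308.6, 14.1]
tool_rot: [0.326, 1.567, -0.808]
wrist_force: [0.3, 0.0, -0.1]
grip_width: 64.2
```

Call:
{"fn": "carry_out", "kwargs": {"targets": [[[0,0,0],[0,0,0]],[[0,0,0],[0,0,0]],[[0,0,0],[0,0,0]],[[0,0,0],[0,0,0]],[[0,0,0],[0,0,0]],[[0,0,0],[0,0,0]]], "claw": 1, "newtons": 60}}

```text
time: 5.25
tool_pos: [447.7, -308.5, 13.9]
tool_rot: [0.315, 1.568, -0.819]
wrist_force: [-0.4, 0.2, -0.5]
grip_width: -0.1
```

```bash
python3 -c "
from h import *
print(T().round(3)); print(rel([446.5,-307.7,152],down(62)))"
```

```text
[[ 2.00000e-03  9.06000e-01  4.23000e-01  4.47744e+02]
 [-2.00000e-03  4.23000e-01 -9.06000e-01 -3.08549e+02]
 [-1.00000e+00  1.00000e-03  3.00000e-03  1.39130e+01]
 [ 0.00000e+00  0.00000e+00  0.00000e+00  1.00000e+00]]
([-1.726, -0.008, -0.011], [-0.822, 0.004, 0.0])
```

Fingers shut fully (-0.1 mm), so the grasp missed. I'll look.

```bash
python3 look.py w3; python3 - <<'E'
from h import *
a=cv2.imread('pics/w3.png')[80:400,150:500]; s=arm.read_camera('scene')[0][...,::-1][230:330,190:310]
a=cv2.resize(a,None,fx=1.2,fy=1.2); s=cv2.resize(s,(380,a.shape[0])); cv2.imwrite('pics/c3.png',np.hstack([a,s]))
E
```

```text
5.3 [ 447.8 -308.5   13.9] phi 25.02
```

View pics/c3.png

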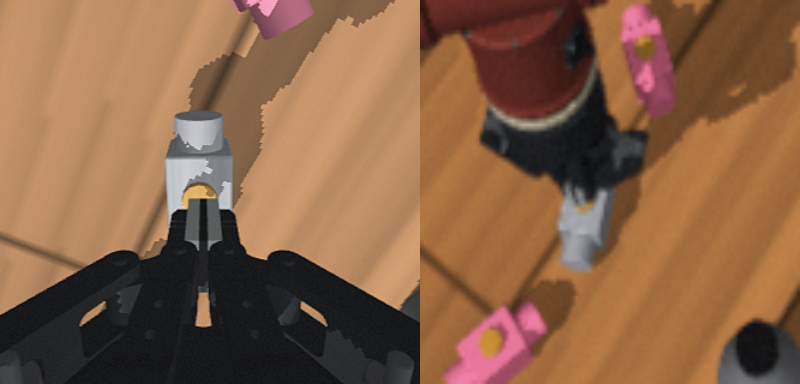

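Both views show the fingers shut above the valve at the plug, so they were never down beside the block. I'll compare the true fingertip height with the depth data.

```bash
python3 - <<'E'
from h import *
for k in('w2','w3'):
    z=np.load(k+'.npz'); w,M,im=z['w'],z['M'],z['im']
    print(k,'table',np.nanmedian(w[...,2][abs(w[...,2])<15]))
    L=(w-M[:3,3])@M[:3,:3]   # tool coords
    m=(abs(L[...,1])<45)&(abs(L[...,2])<14)&(L[...,0]<-2 if k=='w2' else L[...,0]<15)&(L[...,0]>-60)
    g=im.max(-1)
    print(' finger-ish x(tool) pct',np.percentile(L[m][:,0],[1,10,50,90,99]).round(1),m.sum())
z=np.load('w3.npz'); w,M,im=z['w'],z['M'],z['im']; L=(w-M[:3,3])@M[:3,:3]
for v in range(225,290,6): print(v,[tuple(L[v,u].round(0).astype(int)) for u in(308,318,328)],w[v,318,2].round(1))
s=arm.get_state(); print(s['joint_positions'],s['grip_width'])
im,d,K,P,c=cam('side'); w2=cloud(d,K,P); p=(np.linalg.inv(P)@np.append(M[:3,3],1))[:3]; print('TCP px side',K[0,2]-K[0,0]*p[0]/p[2],K[1,2]+K[1,1]*p[1]/p[2]); cv2.imwrite('pics/s3.png',im[...,::-1])
E
```

```text
w2 table -0.5928348686535401
 finger-ish x(tool) pct [-59.9 -58.6 -52.6 -45.3 -41.5] 1326
w3 table -0.6426192383876383
 finger-ish x(tool) pct [-59.2 -52.6 -18.9  14.7  15. ] 4233
225 [(np.int64(-19), np.int64(-6), np.int64(-13)), (np.int64(-19), np.int64(0), np.int64(-13)), (np.int64(-18), np.int64(6), np.int64(-13))] 32.5
231 [(np.int64(-21), np.int64(-6), np.int64(-10)), (np.int64(-20), np.int64(0), np.int64(-10)), (np.int64(-19), np.int64(6), np.int64(-9))] 34.0
237 [(np.int64(-25), np.int64(-6), np.int64(-8)), (np.int64(-24), np.int64(0), np.int64(-8)), (np.int64(-21), np.int64(6), np.int64(-6))] 37.9
243 [(np.int64(-24), np.int64(-6), np.int64(-3)), (np.int64(-25), np.int64(0), np.int64(-4)), (np.int64(-24), np.int64(6), np.int64(-4))] 38.6
249 [(np.int64(-45), np.int64(-5), np.int64(-10)), (np.int64(-44), np.int64(0), np.int64(-10)), (np.int64(-45), np.int64(5), np.int64(-10))] 58.4
255 [(np.int64(-51), np.int64(-5), np.int64(-10)), (np.int64(-52), np.int64(0), np.int64(-10)), (np.int64(-52), np.int64(5), np.int64(-11))] 65.8
261 [(np.int64(-58), np.int64(-4), np.int64(-10)), (np.int64(-57), np.int64(0), np.int64(-10)), (np.int64(-59), np.int64(5), np.int64(-11))] 71.3
267 [(np.int64(-63), np.int64(-4), np.int64(-10)), (np.int64(-64), np.int64(0), np.int64(-11)), (np.int64(-63), np.int64(5), np.int64(-10))] 77.8
273 [(np.int64(-69), np.int64(-4), np.int64(-11)), (np.int64(-69), np.int64(0), np.int64(-11)), (np.int64(-68), np.int64(5), np.int64(-10))] 82.8
279 [(np.int64(-73), np.int64(-4), np.int64(-10)), (np.int64(-73), np.int64(0), np.int64(-10)), (np.int64(-73), np.int64(5), np.int64(-10))] 87.0
285 [(np.int64(-79), np.int64(-4), np.int64(-11)), (np.int64(-74), np.int64(0), np.int64(-8)), (np.int64(-79), np.int64(4), np.int64(-11))] 88.1
[-7.48276703e-01  2.30888297e-01  1.88007754e+00 -2.09045339e-04
  1.02755077e+00 -1.18483411e+00] -0.14996468397041113
TCP px side 392.1205402039146 279.7927239176574
```

```bash
python3 - <<'E'
from h import *
M=T()
for n in('side','scene'):
    im,d,K,P,c=cam(n); w=cloud(d,K,P); L=(w-M[:3,3])@M[:3,:3]
    m=(np.hypot(L[...,1],L[...,2])<22)&(L[...,0]<-20)&(L[...,0]>-140)&(im.max(-1)<90)
    q=L[m]; print(n,m.sum(),'x pct',np.percentile(q[:,0],[50,90,97,99,100]).round(1)); t=q[q[:,0]>-60]; print(t.mean(0).round(1),t.min(0).round(1),t.max(0).round(1))
    if n=='side': cv2.imwrite('pics/s3c.png',cv2.resize(im[220:310,340:450,::-1],None,fx=6,fy=6,interpolation=cv2.INTER_CUBIC))
E
```

```text
side 76 x pct [-94.9 -50.8 -47.9 -46.7 -45.7]
[-52.4 -13.6  -0.1] [-59.5 -16.1  -7.3] [-45.7 -10.1   5.2]
scene 89 x pct [-87.3 -57.2 -50.7 -49.6 -49.1]
[-53.6   5.1   8.9] [-58.8 -12.1   4.7] [-49.1  12.6  12.6]
```

View pics/s3c.png

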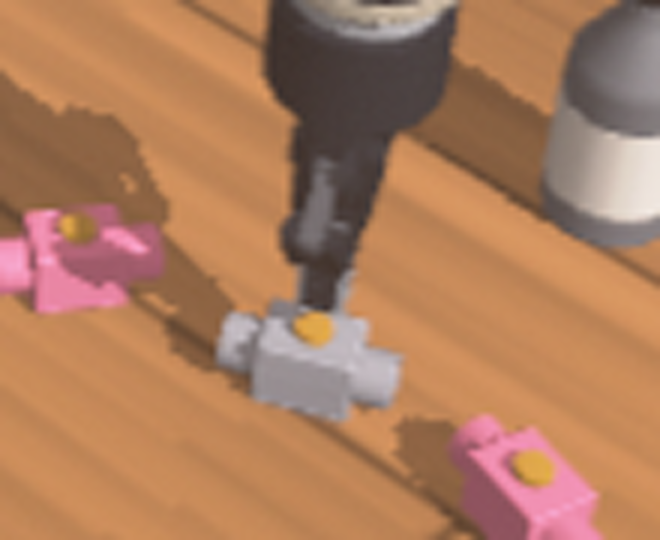

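The fingertips sit about 40 mm short of the reported TCP: wrist, side and scene depth all show this. I'll rise and measure them in free air.

Call:
{"fn": "carry_out", "kwargs": {"targets": [[[-0.4,0,0],[0,0,0]],[[-0.8,0,0],[0,0,0]],[[-0.8,0,0],[0,0,0]]]}}

```text
time: 5.8
tool_pos: [450.6, -311.1, 83.1]
tool_rot: [0.372, 1.559, -0.762]
wrist_force: [0.4, -0.7, 0.9]
grip_width: -0.1
```

```bash
cat > tip.py <<'E'
from h import *
import sys
z=np.load(sys.argv[1]+'.npz'); w,M=z['w'],z['M']; L=(w-M[:3,3])@M[:3,:3]
for nm,s in(('neg',-1),('pos',1)):
    m=(L[...,1]*s>0)&(abs(L[...,1])<60)&(abs(L[...,2])<20)&(L[...,0]<-8)&(w[...,2]>45); q=L[m]
    o=np.argsort(q[:,0])[::-1][:400]; print(nm,len(q),'x top',q[o[[0,3,10,30,100]],0].round(1),'y',np.percentile(q[o[:60],1],[2,98]).round(1),'z',np.percentile(q[o[:60],2],[2,98]).round(1))
E
python3 look.py w4; python3 tip.py w4; python3 tip.py w2; python3 valve.py w4
```

```text
5.85 [ 449.5 -310.1   80.8] phi 25.03
neg 19145 x top [-41.1 -42.3 -43.3 -45.8 -49.5] y [-10.   -0.2] z [-9.6 -4.7]
pos 19917 x top [-41.3 -42.  -42.6 -44.5 -47.9] y [ 0.3 13.4] z [-9.5 -4.6]
neg 17210 x top [-40.7 -41.1 -41.6 -43.1 -46.6] y [-31.6 -31.1] z [-9.4  9.4]
pos 16881 x top [-40.8 -41.4 -41.8 -43.4 -46.5] y [32.5 33. ] z [-10.2   9.9]
table -0.623477400824072
all 3203 ((446.7055358886719, -307.855712890625), (33.982948303222656, 78.22923278808594), 25.726810455322266) [21.  32.8 38.4]
top 2841 ((446.68756103515625, -307.8643493652344), (33.94307327270508, 78.22923278808594), 25.726810455322266) [26.4 33.  38.5]
plug 335 [ 446.1 -307.4   38.3] ((446.3038330078125, -307.7522888183594), 8.600428581237793)
```

Call:
{"fn": "carry_out", "kwargs": {"targets": [[[0,0,0],[0,0,0]],[[0,0,0],[0,0,0]],[[0,0,0],[0,0,0]],[[0,0,0],[0,0,0]]], "claw": -0.4}}

```text
time: 6.25
tool_pos: [449.0, -309.6, 79.9]
tool_rot: [0.359, 1.564, -0.775]
wrist_force: [-0.2, -0.1, -0.0]
grip_width: 58.1
```

```bash
python3 look.py w5; python3 tip.py w5; python3 valve.py w5;  python3 -c "
from h import *
print(rel([446.4,-307.9,12],down(25.1)))"
```

```text
6.3 [ 449.1 -309.7   80. ] phi 25.02
neg 17823 x top [-40.4 -41.6 -42.3 -43.5 -46.6] y [-33.8 -27.8] z [-10.2  10.2]
pos 17433 x top [-40.6 -41.  -42.3 -43.6 -46.6] y [29.8 34.9] z [-10.3  10.6]
table -0.6105538562430866
all 3238 ((446.6307678222656, -308.1530456542969), (33.53704071044922, 78.55769348144531), 25.78837013244629) [21.3 32.8 38.4]
top 2872 ((446.5924987792969, -308.07379150390625), (33.53704071044922, 78.33358764648438), 25.78837013244629) [26.4 33.1 38.5]
plug 340 [ 446.2 -307.4   38.3] ((446.455810546875, -307.7028503417969), 8.663084983825684)
([0.85, -0.023, -0.04], [-0.002, 0.009, -0.003])
```

Call:
{"fn": "carry_out", "kwargs": {"targets": [[[0.4,-0.023,-0.03],[0,0.009,0]],[[0.8,-0.023,-0.03],[0,0.009,0]],[[0.8,-0.023,-0.03],[0,0.009,0]],[[0.8,-0.023,-0.03],[0,0.009,0]]]}}

```text
time: 6.7
tool_pos: [446.2, -308.2, 15.7]
tool_rot: [2.392, 1.568, 1.258]
wrist_force: [0.6, -0.9, -0.2]
grip_width: 59.9
```

```bash
python3 look.py w6; python3 tip.py w6; python3 -c "
from h import *
print(rel([446.4,-307.9,-27],down(25.3)))"
```

```text
6.75 [ 447.2 -309.1   17. ] phi 25.02
neg 17289 x top [-40.3 -40.9 -41.6 -43.1 -46.3] y [-31.8 -29.1] z [-11.3   9.3]
pos 17071 x top [-40.3 -40.6 -41.5 -43.1 -46.3] y [30.3 32.3] z [-11.    9.5]
([0.549, -0.004, -0.018], [-0.006, 0.001, -0.004])
```

Call:
{"fn": "carry_out", "kwargs": {"targets": [[[0.2,0,-0.015],[0,0,0]],[[0.35,0,-0.015],[0,0,0]],[[0.45,0,-0.015],[0,0,0]],[[0.53,0,-0.015],[0,0,0]],[[0.53,0,-0.015],[0,0,0]],[[0.53,0,-0.015],[0,0,0]]]}}

```text
time: 7.35
tool_pos: [447.0, -308.1, -25.3]
tool_rot: [1.329, 1.568, 0.195]
wrist_force: [0.3, 0.0, 0.6]
grip_width: 59.8
```

```bash
python3 -c "
from h import *
print(T().round(3));print(rel([446.4,-307.9,-27],down(25.3)))"; python3 look.py w7; python3 tip.py w7
```

```text
[[ 3.00000e-03  9.06000e-01  4.23000e-01  4.46952e+02]
 [ 1.00000e-03  4.23000e-01 -9.06000e-01 -3.08078e+02]
 [-1.00000e+00  3.00000e-03  1.00000e-03 -2.52670e+01]
 [ 0.00000e+00  0.00000e+00  0.00000e+00  1.00000e+00]]
([0.022, -0.005, -0.005], [-0.006, 0.001, -0.004])
7.4 [ 447.1 -308.2  -25. ] phi 25.03
neg 16490 x top [-70.1 -70.2 -70.3 -70.7 -71.8] y [-41.9 -28.7] z [-11.2   9.8]
pos 16131 x top [-69.9 -70.  -70.1 -70.5 -71.6] y [30.6 43.1] z [-11.1  10.5]
```

Call:
{"fn": "carry_out", "kwargs": {"targets": [[[0.025,0,0],[0,0,0]],[[0.025,0,0],[0,0,0]],[[0.025,0,0],[0,0,0]],[[0.025,0,0],[0,0,0]],[[0.025,0,0],[0,0,0]],[[0.025,0,0],[0,0,0]]], "claw": 1, "newtons": 60}}

```text
time: 8.0
tool_pos: [447.5, -308.6, -26.6]
tool_rot: [1.023, 1.567, -0.111]
wrist_force: [-0.4, 0.4, 3.5]
grip_width: 32.5
```

Gripped at 32.5 mm with a real object between the pads. Lifting and carrying towards the pad.

Call:
{"fn": "carry_out", "kwargs": {"targets": [[[-0.1,0,0],[0,0,0]],[[-0.3,0,0],[0,0,0]],[[-0.6,0,0],[0,0,0]],[[-0.9,0,0],[0,0,0]],[[-1,0,0],[0,0,0]]], "newtons": 80}}

```text
time: 8.5
tool_pos: [448.1, -309.3, 55.7]
tool_rot: [0.776, 1.564, -0.358]
wrist_force: [0.3, -0.9, -2.3]
grip_width: 32.6
```

Call:
{"fn": "carry_out", "kwargs": {"targets": [[[-0.3,0.2,-0.15],[-0.1,0,0]],[[-0.6,0.4,-0.3],[-0.25,0,0]],[[-0.9,0.7,-0.5],[-0.4,0,0]],[[-0.95,1,-0.79],[-0.58,0,0]],[[-0.95,1,-0.79],[-0.58,0,0]]]}}

```text
time: 9.0
tool_pos: [494.6, -214.8, 132.1]
tool_rot: [0.533, 1.563, -0.139]
wrist_force: [-1.1, 0.3, -2.9]
grip_width: 32.6
```

Call:
{"fn": "carry_out", "kwargs": {"targets": [[[0,0.3,-0.05],[-0.15,0,0]],[[0,0.6,-0.1],[-0.3,0,0]],[[0,0.9,-0.2],[-0.45,0,0]],[[0,1,-0.21],[-0.585,0,0]],[[0,1,-0.21],[-0.585,0,0]]]}}

```text
time: 9.5
tool_pos: [530.6, -140.5, 130.8]
tool_rot: [0.224, 1.566, 0.013]
wrist_force: [-0.4, 0.1, -3.1]
grip_width: 32.6
```

Call:
{"fn": "carry_out", "kwargs": {"targets": [[[0,0.4,0.1],[0,0,0]],[[0,0.8,0.2],[0,0,0]],[[0,0.88,0.23],[0,0,0]]]}}

```text
time: 9.8
tool_pos: [563.4, -73.8, 130.0]
tool_rot: [0.535, 1.567, 0.322]
wrist_force: [-0.4, -0.7, -2.4]
grip_width: 32.5
```

```bash
python3 look.py w8; python3 -c "
from h import *
s=arm.get_state();print(s['grip_width'],s['wrist_force'],s['joint_positions'])"
```

```text
9.85 [563.4 -74.1 130.1] phi 77.84
32.849673384593544 [-1.00048382  0.4936869  -2.56436291] [-0.27083381  0.13656096  1.74543736  0.00195511  1.25596172 -1.63003622]
```

View pics/w8.png

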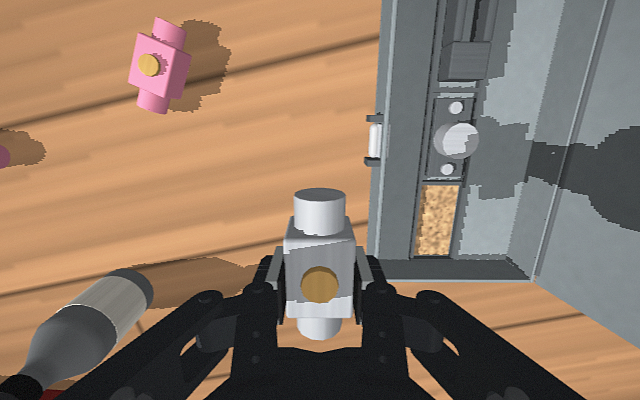

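The valve is held square between the fingers, with its plug at (319,284). The cork pad is at (438,220), and the whole case is in view.

```bash
cat > pad.py <<'E'
from h import *
import sys
z=np.load(sys.argv[1]+'.npz'); w,im,M=z['w'],z['im'],z['M']; hsv=cv2.cvtColor(im,cv2.COLOR_RGB2HSV).astype(int)
a=np.deg2rad(77.55); xc=np.array([np.cos(a),np.sin(a)]); yc=np.array([-xc[1],xc[0]])
m=(np.hypot(w[...,0]-628,w[...,1]-48)<60)&(abs(w[...,2]-4)<4)&(hsv[...,1]>60)&(hsv[...,0]>5)&(hsv[...,0]<30)
k,l,s,c=cv2.connectedComponentsWithStats(m.astype(np.uint8)); q=w[l==1+s[1:,4].argmax()]
print('pad',len(q),cv2.minAreaRect(q[:,:2].astype(np.float32)),'z',np.median(q[:,2]))
x=w[...,:2]@xc;y=w[...,:2]@yc; X,Y=q[:,:2]@xc,q[:,:2]@yc
print(' case-coords x',np.percentile(X,[1,99]).round(1),'y',np.percentile(Y,[1,99]).round(1))
g=hsv[...,1]<90
r=g&(abs(w[...,2]-48)<2.5)&(x>80)&(x<150)&(y>-670)&(y<-350); print(' front rim x',np.percentile(x[r],[2,98]).round(1),'y',np.percentile(y[r],[1,99]).round(1),r.sum(),'z',np.median(w[...,2][r]), 'slope',np.polyfit(y[r],x[r],1)[0].round(4))
r=g&(abs(w[...,2]-48)<2.5)&(y<-640)&(y>-670)&(x>100)&(x<290); print(' far rim y',np.percentile(y[r],[2,98]).round(1),r.sum(),'x',np.percentile(x[r],[1,99]).round(1))
r=g&(w[...,2]>8)&(w[...,2]<40)&(x>90)&(x<290)&(y<-640)&(y>-670)
# lid plane
r=g&(w[...,2]>70)&(w[...,2]<200)&(x>255)&(x<330)&(y>-660)&(y<-360)
if r.sum()>500:
    f=np.linalg.lstsq(np.c_[w[...,2][r]-48,y[r]+512,np.ones(r.sum())],x[r],rcond=None)[0]; print(' lid x@48',f[2].round(1),'ang',(np.pi/2+np.arctan(f[0])).round(3),'yawcorr',f[1].round(4),r.sum())
L=(w-M[:3,3])@M[:3,:3]
v=(abs(L[...,1])<25)&(abs(L[...,2])<55)&(L[...,0]>-80)&(L[...,0]<-36)
for nm,mm in(('plug',v&(hsv[...,1]>110)&(hsv[...,0]>8)&(hsv[...,0]<30)),('val',v&(hsv[...,1]<60)&(im.max(-1)>100))):
    t=L[mm]; print(nm,mm.sum(),'mean',t.mean(0).round(1),'lo',np.percentile(t,1,0).round(1),'hi',np.percentile(t,99,0).round(1), cv2.minAreaRect(t[:,1:].astype(np.float32)))
E
python3 pad.py w8
```

```text
pad 2439 ((631.9146118164062, 47.25404357910156), (40.81527328491211, 85.05835723876953), 77.64910125732422) z 3.982790799988436
 case-coords x [162.5 201.8] y [-648.4 -564.7]
 front rim x [106.3 142.6] y [-657.6 -406.9] 1294 z 47.1458368981925 slope -0.0534
 far rim y [-659.  -641.6] 674 x [123.  277.4]
 lid x@48 276.7 ang 1.754 yawcorr 0.0004 14008
plug 1082 mean [-64.6   0.2  -1.5] lo [-68.9 -15.7  -9.3] hi [-60.8   8.2   9.9] ((-0.2801990509033203, 8.346813201904297), (34.15430450439453, 54.00218963623047), 1.7671043872833252)
val 7455 mean [-57.6   0.3  -6.5] lo [-74.6 -20.4 -38.7] hi [-45.6  20.8  37.1] ((0.6484184265136719, -0.16614151000976562), (78.48230743408203, 45.50745391845703), 89.15890502929688)
```

Call:
{"fn": "carry_out", "kwargs": {"targets": [[[0,0.3,0.1],[0,0,0]],[[0,0.6,0.2],[0,0,0]],[[0,0.83,0.26],[0,0,0]],[[0,0.83,0.26],[0,0,0]]]}}

```text
time: 10.25
tool_pos: [597.8, -13.3, 129.6]
tool_rot: [0.531, 1.567, 0.318]
wrist_force: [0.2, -0.8, -2.8]
grip_width: 32.1
```

Call:
{"fn": "carry_out", "kwargs": {"targets": [[[0,0.3,0.1],[0,0,0]],[[0.15,0.6,0.2],[0,0,0]],[[0.3,0.83,0.26],[0,0,0]],[[0.4,0.83,0.26],[0,0,0]],[[0.4,0.83,0.26],[0,0,0]]]}}

```text
time: 10.75
tool_pos: [630.4, 45.8, 95.5]
tool_rot: [3.115, 1.57, 2.901]
wrist_force: [-0.8, 0.3, -3.1]
grip_width: 32.2
```

```bash
python3 look.py w9; python3 pad.py w9; python3 -c "
from h import *
M=T(); print(M.round(3)); print(rel([632.7,47.1,60],down(77.65)))"
```

```text
10.8 [631.   45.6  96.6] phi 77.69
pad 1604 ((607.4478149414062, 51.370445251464844), (41.920654296875, 37.088523864746094), 77.23776245117188) z 4.010198545223602
 case-coords x [160.5 201.6] y [-598.5 -563.8]
 front rim x [106.7 121.8] y [-658.2 -457.2] 1549 z 47.23603166536756 slope -0.0167
 far rim y [-658.6 -640.8] 486 x [106.8 276.8]
 lid x@48 276.7 ang 1.756 yawcorr 0.0011 64909
plug 1082 mean [-63.5  -0.   -1.8] lo [-68.4 -15.8  -9.7] hi [-59.8   8.3   9.8] ((6.128005027770996, 11.027070999145508), (41.87823486328125, 29.342615127563477), 38.744781494140625)
val 8102 mean [-56.3   0.2  -7.9] lo [-73.6 -21.5 -39.7] hi [-40.8  21.5  36.4] ((1.9112968444824219, -1.5298728942871094), (80.15011596679688, 44.49065399169922), 78.11317443847656)
[[ 0.00000e+00  2.13000e-01  9.77000e-01  6.30968e+02]
 [ 0.00000e+00  9.77000e-01 -2.13000e-01  4.56220e+01]
 [-1.00000e+00  0.00000e+00  0.00000e+00  9.65640e+01]
 [ 0.00000e+00  0.00000e+00  0.00000e+00  1.00000e+00]]
([0.457, 0.022, 0.017], [0.001, 0.0, -0.001])
```

Call:
{"fn": "carry_out", "kwargs": {"targets": [[[0.2,0.014,0.017],[0,0,0]],[[0.5,0.014,0.017],[0,0,0]],[[0.8,0.014,0.017],[0,0,0]],[[1,0.014,0.017],[0,0,0]],[[1,0.014,0.017],[0,0,0]],[[1,0.014,0.017],[0,0,0]]]}}

```text
time: 11.4
tool_pos: [632.6, 46.0, 16.6]
tool_rot: [1.109, 1.571, 0.893]
wrist_force: [-0.1, 0.1, -1.6]
grip_width: 32.6
```

```bash
python3 look.py w10; python3 pad.py w10; python3 -c "
from h import *
M=T(); print(M.round(3),arm.get_state()['wrist_force']); print(rel([632.7,46.5,-20],down(77.65)))"
```

```text
11.45 [633.5  46.1  17.6] phi 77.67
pad 1730 ((607.224609375, 51.25450134277344), (42.10409927368164, 36.86708068847656), 77.33373260498047) z 3.954026930505094
 case-coords x [160.3 201.7] y [-598.6 -563.7]
 front rim x [106.6 110.8] y [-631.9 -484.3] 2498 z 47.14381237883393 slope 0.0011
 far rim y [-658.2 -640.3] 318 x [157.8 276.7]
 lid x@48 276.6 ang 1.754 yawcorr 0.0008 38157
plug 1063 mean [-63.5  -0.3  -2.3] lo [-65.   -8.2  -9.9] hi [-59.8   7.6   6.9] ((-0.2854137420654297, -1.4158039093017578), (18.11276626586914, 16.85255241394043), 85.19073486328125)
val 8565 mean [-56.   -0.2  -9.3] lo [-73.6 -21.8 -40.1] hi [-39.1  21.4  36.2] ((1.6461000442504883, -2.099151611328125), (80.3036880493164, 44.974788665771484), 78.1207504272461)
[[ 2.00000e-03  2.14000e-01  9.77000e-01  6.33522e+02]
 [ 0.00000e+00  9.77000e-01 -2.14000e-01  4.60820e+01]
 [-1.00000e+00  1.00000e-03  2.00000e-03  1.76390e+01]
 [ 0.00000e+00  0.00000e+00  0.00000e+00  1.00000e+00]] [ 0.58419882  0.03103346 -2.2816127 ]
([0.47, 0.003, -0.012], [0.0, 0.003, -0.001])
```

View pics/w10.png

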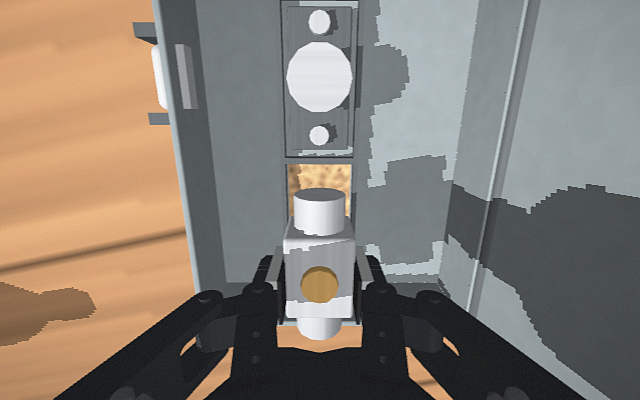

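Valve (plug at 319,284) sits over the pad (320,175), centred between the rails. Lowering gently.

Call:
{"fn": "carry_out", "kwargs": {"targets": [[[0.1,0.003,-0.01],[0,0,0]],[[0.2,0.003,-0.01],[0,0,0]],[[0.3,0.003,-0.01],[0,0,0]],[[0.38,0.003,-0.01],[0,0,0]],[[0.43,0.003,-0.01],[0,0,0]],[[0.45,0.003,-0.01],[0,0,0]],[[0.45,0.003,-0.01],[0,0,0]]]}}

```text
time: 12.15
tool_pos: [632.6, 46.5, -18.8]
tool_rot: [0.328, 1.569, 0.113]
wrist_force: [-0.0, -0.6, -2.3]
grip_width: 32.5
```

Call:
{"fn": "carry_out", "kwargs": {"targets": [[[0.01,0,0],[0,0,0]],[[0.02,0,0],[0,0,0]],[[0.02,0,0],[0,0,0]]]}}

```text
time: 12.45
tool_pos: [632.8, 46.5, -20.2]
tool_rot: [0.306, 1.569, 0.091]
wrist_force: [-0.0, -0.3, -3.4]
grip_width: 32.4
```

```bash
python3 -c "
from h import *
print(arm.get_state()['wrist_force']); print(T()[:3,3],rel([632.7,46.5,-21.5],down(77.65)))"
```

```text
[-0.04860406 -0.29976723 -3.42653698]
[632.77787727  46.51838621 -20.21777725] ([0.016, -0.0, -0.001], [0.0, 0.002, -0.001])
```

Still hanging free (-3.4 N = valve weight). Small steps down.

Call:
{"fn": "carry_out", "kwargs": {"targets": [[[0.012,0,0],[0,0,0]],[[0.012,0,0],[0,0,0]]]}}

```text
time: 12.65
tool_pos: [632.8, 46.5, -21.2]
tool_rot: [0.283, 1.569, 0.068]
wrist_force: [0.1, 0.5, -2.5]
grip_width: 32.7
```

Call:
{"fn": "carry_out", "kwargs": {"targets": [[[0.01,0,0],[0,0,0]],[[0.01,0,0],[0,0,0]]]}}

```text
time: 12.85
tool_pos: [632.7, 46.5, -22.1]
tool_rot: [0.31, 1.569, 0.095]
wrist_force: [0.5, -0.8, -2.5]
grip_width: 32.7
```

Call:
{"fn": "carry_out", "kwargs": {"targets": [[[0.01,0,0],[0,0,0]],[[0.01,0,0],[0,0,0]]]}}

```text
time: 13.05
tool_pos: [632.8, 46.5, -22.4]
tool_rot: [0.289, 1.569, 0.074]
wrist_force: [-1.7, -0.8, 0.8]
grip_width: 32.5
```

Call:
{"fn": "carry_out", "kwargs": {"targets": [[[0,0,0],[0,0,0]],[[0,0,0],[0,0,0]],[[0,0,0],[0,0,0]],[[0,0,0],[0,0,0]]], "claw": -0.1}}

```text
time: 13.45
tool_pos: [633.0, 46.5, -22.3]
tool_rot: [0.264, 1.569, 0.049]
wrist_force: [-0.3, 1.1, -0.4]
grip_width: 46.4
```

Call:
{"fn": "carry_out", "kwargs": {"targets": [[[-0.1,0,0],[0,0,0]],[[-0.3,0,0],[0,0,0]],[[-0.6,0,0],[0,0,0]],[[-1,0,0],[0,0,0]],[[-1,0,0],[0,0,0]]]}}

```text
time: 13.95
tool_pos: [637.6, 46.3, 65.1]
tool_rot: [0.184, 1.558, -0.031]
wrist_force: [1.1, -0.1, 0.2]
grip_width: 47.1
```

Call:
{"fn": "carry_out", "kwargs": {"targets": [[[-0.5,0,0],[0,0,0]],[[-1,0,0],[0,0,0]],[[-1,0,0],[0,0,0]]]}}

```text
time: 14.25
tool_pos: [641.5, 46.2, 154.1]
tool_rot: [0.174, 1.544, -0.041]
wrist_force: [1.3, 0.3, 0.2]
grip_width: 47.2
```

```bash
python3 look.py w11; python3 - <<'E'
from h import *
z=np.load('w11.npz'); w,im,M=z['w'],z['im'],z['M']; hsv=cv2.cvtColor(im,cv2.COLOR_RGB2HSV).astype(int)
a=np.deg2rad(77.6); xc=np.array([np.cos(a),np.sin(a)]); yc=np.array([-xc[1],xc[0]]); x=w[...,:2]@xc;y=w[...,:2]@yc
b=(np.hypot(w[...,0]-631.5,w[...,1]-46.8)<50)&(w[...,2]>15)&(w[...,2]<60)
q=w[b]; print('valve',cv2.minAreaRect(q[:,:2].astype(np.float32)),np.percentile(q[:,2],[5,50,95,99]).round(1))
p=b&(hsv[...,1]>110)&(hsv[...,0]>8)&(hsv[...,0]<30)&(w[...,2]>30); print('plug',w[p].mean(0).round(1),w[p][:,2].std().round(2))
t=b&(abs(w[...,2]-37.5)<2.5)&~p; A=np.c_[w[t][:,:2]-[631.5,46.8],np.ones(t.sum())]; print('top tilt',np.linalg.lstsq(A,w[t][:,2],rcond=None)[0].round(3),t.sum())
E
```

```text
14.3 [639.7  46.3 150.7] phi 77.68
valve ((637.51611328125, 45.927120208740234), (33.46315383911133, 87.62940979003906), 77.42070770263672) [24.2 36.8 42.7 46.8]
plug [632.3  46.7  42.3] 0.74
top tilt [4.0000e-03 0.0000e+00 3.7282e+01] 1118
```

View pics/w11.png

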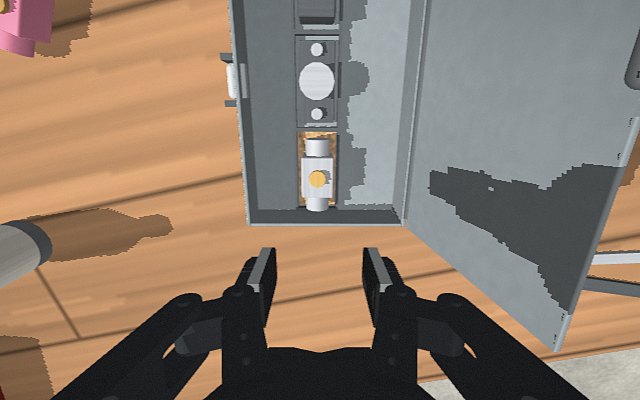

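Valve seated: plug top measured 42.3 mm (43.6 expected, depth reads 0.6 low), flat (tilt 0.004) and within 1 mm of the pad centre. In the picture it lies between the rails with its plug up at (317,179). Next the lid: over the top with the fingers shut, then behind it.

Call:
{"fn": "carry_out", "kwargs": {"targets": [[[-0.4,0,-0.2],[0,0,0]],[[-0.8,0,-0.4],[0,0,0]],[[-1,0,-0.63],[0,0,0]],[[-1,0,-0.63],[0,0,0]]], "claw": 1}}

```text
time: 14.7
tool_pos: [588.7, 57.6, 232.4]
tool_rot: [0.182, 1.544, -0.033]
wrist_force: [0.8, 0.5, -0.1]
grip_width: -0.2
```

Call:
{"fn": "carry_out", "kwargs": {"targets": [[[-0.25,0.2,-0.3],[0,0,0]],[[-0.25,0.6,-0.6],[0,0,0]],[[-0.25,1,-0.63],[0,0,0]],[[-0.25,1,-0.63],[0,0,0]]]}}

```text
time: 15.1
tool_pos: [555.3, 149.5, 249.6]
tool_rot: [0.224, 1.547, 0.013]
wrist_force: [0.9, -0.5, -0.8]
grip_width: -0.2
```

Call:
{"fn": "carry_out", "kwargs": {"targets": [[[0,0.5,0],[0,0,0]],[[0,1,0],[0,0,0]],[[0,1,0],[0,0,0]],[[0,1,0],[0,0,0]]]}}

```text
time: 15.5
tool_pos: [571.8, 227.7, 247.8]
tool_rot: [0.158, 1.549, -0.051]
wrist_force: [0.2, -1.0, 0.1]
grip_width: -0.0
```

```bash
cat >> h.py <<'E'
a_=np.deg2rad(77.55); XC=np.array([np.cos(a_),np.sin(a_)]); YC=np.array([-XC[1],XC[0]])
def tip2tcp(x,z,y=-513.6): "case x of finger centre, tip height -> TCP world"; return [*(x*XC+y*YC),z-40.5]
E
cat > plan.py <<'E'
from h import *
import sys
M=T(); print(arm.get_state()['wrist_force'].round(1),'case x,y',(M[:2,3]@XC).round(1),(M[:2,3]@YC).round(1),'tip z',(M[2,3]+40.5).round(1))
for s in sys.argv[1:]:
    x,z=map(float,s.split(',')); print(s,rel(tip2tcp(x,z),down(77.6),M))
E
python3 look.py w12; python3 tip.py w12; python3 plan.py 350,270 350,200
```

```text
15.55 [571.8 227.  248.2] phi 77.92
neg 19285 x top [-39.5 -39.7 -40.8 -42.7 -46.4] y [-10.8  -0.4] z [-10.5  -5.7]
pos 19754 x top [-38.4 -39.1 -40.1 -41.9 -45.7] y [ 0.1 12.1] z [-10.6  -5.7]
[-1.2 -0.3  0.3] case x,y 344.9 -509.4 tip z 288.7
350,270 ([0.235, 0.062, 0.048], [0.007, 0.027, -0.005])
350,200 ([1.11, 0.059, 0.029], [0.007, 0.027, -0.005])
```

Call:
{"fn": "carry_out", "kwargs": {"targets": [[[0.2,0.06,0.03],[0.007,0.027,-0.005]],[[0.6,0.06,0.03],[0.007,0.027,-0.005]],[[1,0.06,0.03],[0.007,0.027,-0.005]],[[1,0.06,0.03],[0.007,0.027,-0.005]]]}}

```text
time: 15.95
tool_pos: [573.4, 228.4, 162.1]
tool_rot: [-2.588, 1.56, -2.806]
wrist_force: [-0.1, 0.3, -0.3]
grip_width: -0.1
```

```bash
python3 look.py w13; python3 plan.py 330,203 295,205 275,205 252,207; python3 - <<'E'
from h import *
z=np.load('w13.npz'); M=z['M']; L=(z['w']-M[:3,3])@M[:3,:3]; W=z['w']; x=W[...,:2]@XC; y=W[...,:2]@YC; sat=cv2.cvtColor(z['im'],cv2.COLOR_RGB2HSV)[...,1]
r=(sat<90)&(x>270)&(x<330)&(W[...,2]>90)&(W[...,2]<215)&(abs(y+513)<60)
if r.sum()>50: print('outer face fit',np.polyfit(W[...,2][r]-48,x[r],1))
r=(sat<90)&(W[...,2]>205)&(W[...,2]<250)&(x<330)&(x>280)&(abs(y+513)<60); print(r.sum(), W[r][:,2].max() if r.any() else '', np.percentile(x[r],[5,95]), np.percentile(y[r],[2,98]) )
E
```

```text
16.0 [575.  229.1 165.3] phi 77.51
[-0.3  0.2  0.8] case x,y 347.6 -512.1 tip z 205.8
330,203 ([0.036, -0.22, 0.02], [-0.002, -0.007, 0.005])
295,205 ([0.012, -0.658, 0.02], [-0.002, -0.007, 0.005])
275,205 ([0.013, -0.908, 0.02], [-0.002, -0.007, 0.005])
252,207 ([-0.011, -1.195, 0.02], [-0.002, -0.007, 0.005])
outer face fit [1.73799733e-01 2.82067611e+02]
5294 249.99824416013604 [291.59278841 318.43266988] [-531.72089829 -457.60210984]
```

Call:
{"fn": "carry_out", "kwargs": {"targets": [[[0,-0.15,0.02],[0,0,0]],[[0,-0.3,0.02],[0,0,0]],[[0,-0.42,0.02],[0,0,0]],[[0,-0.54,0.02],[0,0,0]],[[0,-0.66,0.02],[0,0,0]],[[0,-0.78,0.02],[0,0,0]],[[0,-0.9,0.02],[0,0,0]]]}}

```text
time: 16.7
tool_pos: [560.9, 157.7, 165.7]
tool_rot: [-2.538, 1.565, -2.756]
wrist_force: [1.0, 1.1, -0.4]
grip_width: -0.1
```

```bash
python3 plan.py 252,207 232,202 212,193 194,181; python3 - <<'E'
from h import *
for n in('scene','side'):
    im,d,K,P,c=cam(n); w=cloud(d,K,P); x=w[...,:2]@XC; y=w[...,:2]@YC; sat=cv2.cvtColor(im,cv2.COLOR_RGB2HSV)[...,1]
    r=(sat<90)&(y>-665)&(y<-555)&(w[...,2]>70)&(w[...,2]<230)&(x>90)&(x<330); f=np.polyfit(w[...,2][r],x[r],1); print(n,r.sum(),f,'theta',np.arctan2(1,-f[0]).round(3))
E
```

```text
[ 1.   1.1 -0.4] case x,y 274.9 -513.7 tip z 206.2
252,207 ([-0.009, -0.286, -0.001], [-0.002, -0.006, 0.004])
232,202 ([0.054, -0.536, -0.001], [-0.002, -0.006, 0.004])
212,193 ([0.168, -0.786, -0.0], [-0.002, -0.006, 0.004])
194,181 ([0.319, -1.01, 0.001], [-0.002, -0.006, 0.004])
scene 968 [-1.07731273e-01  2.78550715e+02] theta 1.463
side 916 [-1.19534923e-01  2.83013327e+02] theta 1.452
```

The lid follows (1.46 rad). Continuing along the arc.

Call:
{"fn": "carry_out", "kwargs": {"targets": [[[0,-0.14,0],[0,0,0]],[[0,-0.28,0],[0,0,0]],[[0.03,-0.42,0],[0,0,0]],[[0.07,-0.54,0],[0,0,0]],[[0.12,-0.66,0],[0,0,0]],[[0.17,-0.79,0],[0,0,0]],[[0.24,-0.9,0],[0,0,0]],[[0.31,-1,0],[0,0,0]]]}}

```text
time: 17.6
tool_pos: [543.0, 77.9, 140.7]
tool_rot: [-2.43, 1.564, -2.649]
wrist_force: [1.2, 1.7, 1.5]
grip_width: 0.0
```

```bash
cat > lid.py <<'E'
from h import *
for n in('scene','side'):
    im,d,K,P,c=cam(n); w=cloud(d,K,P); x=w[...,:2]@XC; y=w[...,:2]@YC; sat=cv2.cvtColor(im,cv2.COLOR_RGB2HSV)[...,1]
    r=(sat<90)&(((y>-655)&(y<-560))|((y>-470)&(y<-375)))&(w[...,2]>56)&(w[...,2]<230)&(x>85)&(x<270)
    if r.sum()<50: print(n,'few',r.sum()); continue
    t=np.arctan2(w[...,2][r]-50,277-x[r]); print(n,r.sum(),'theta',np.percentile(t,[10,50,90]).round(3))
E
python3 lid.py; python3 plan.py 177,168 163,152 150,134 141,114 
```

```text
scene 447 theta [0.921 0.936 0.942]
side 826 theta [0.893 0.922 0.934]
[-0.1  0.2  0.3] case x,y 192.7 -512.7 tip z 180.3
177,168 ([0.154, -0.196, 0.013], [-0.005, -0.009, 0.007])
163,152 ([0.355, -0.369, 0.015], [-0.005, -0.009, 0.007])
150,134 ([0.581, -0.531, 0.017], [-0.005, -0.009, 0.007])
141,114 ([0.832, -0.642, 0.02], [-0.005, -0.009, 0.007])
```

Call:
{"fn": "carry_out", "kwargs": {"targets": [[[0.08,-0.1,0],[0,0,0]],[[0.15,-0.2,0.01],[0,0,0]],[[0.25,-0.29,0.01],[0,0,0]],[[0.35,-0.37,0.01],[0,0,0]],[[0.47,-0.46,0.01],[0,0,0]],[[0.58,-0.53,0.02],[0,0,0]],[[0.7,-0.59,0.02],[0,0,0]],[[0.83,-0.64,0.02],[0,0,0]]]}}

```text
time: 18.5
tool_pos: [532.0, 26.5, 72.9]
tool_rot: [-2.484, 1.562, -2.705]
wrist_force: [0.3, -0.2, 1.8]
grip_width: 0.1
```

```bash
python3 lid.py; python3 plan.py 134,95 129,80 127,68 126,60 126,52 
```

```text
scene 1826 theta [0.364 0.386 0.407]
side 768 theta [0.379 0.392 0.425]
[-0.9 -0.1 -0.2] case x,y 140.5 -512.3 tip z 112.0
134,95 ([0.213, -0.08, 0.018], [-0.006, -0.013, 0.007])
129,80 ([0.401, -0.141, 0.02], [-0.006, -0.013, 0.007])
127,68 ([0.551, -0.165, 0.022], [-0.006, -0.013, 0.007])
126,60 ([0.651, -0.177, 0.023], [-0.006, -0.013, 0.007])
126,52 ([0.751, -0.177, 0.024], [-0.006, -0.013, 0.007])
```

Call:
{"fn": "carry_out", "kwargs": {"targets": [[[0.1,-0.06,0],[0,0,0]],[[0.2,-0.11,0.01],[0,0,0]],[[0.3,-0.16,0.02],[0,0,0]],[[0.4,-0.2,0.02],[0,0,0]],[[0.48,-0.24,0.02],[0,0,0]],[[0.52,-0.25,0.02],[0,0,0]],[[0.52,-0.25,0.02],[0,0,0]]]}}

```text
time: 19.3
tool_pos: [526.8, 6.4, 29.4]
tool_rot: [-2.647, 1.558, -2.868]
wrist_force: [0.4, 0.5, 0.4]
grip_width: -0.3
```

```bash
python3 lid.py; python3 plan.py 118,64 118,58 118,52 
```

```text
scene 1688 theta [0.074 0.095 0.122]
side 1056 theta [0.088 0.107 0.139]
[-1.   0.1  0.2] case x,y 120.0 -513.2 tip z 70.4
118,64 ([0.081, -0.024, 0.006], [-0.006, -0.014, 0.008])
118,58 ([0.156, -0.024, 0.007], [-0.006, -0.014, 0.008])
118,52 ([0.231, -0.023, 0.007], [-0.006, -0.014, 0.008])
```

Lid at about 0.1 rad; now pressing down in small steps and watching the force.

Call:
{"fn": "carry_out", "kwargs": {"targets": [[[0.03,-0.01,0],[0,0,0]],[[0.06,-0.02,0],[0,0,0]],[[0.09,-0.02,0],[0,0,0]],[[0.09,-0.02,0],[0,0,0]]]}}

```text
time: 19.8
tool_pos: [527.2, 5.1, 23.6]
tool_rot: [-2.617, 1.559, -2.838]
wrist_force: [-2.5, 1.3, 7.3]
grip_width: 0.2
```

Call:
{"fn": "carry_out", "kwargs": {"targets": [[[0.03,0,0],[0,0,0]],[[0.05,0,0],[0,0,0]],[[0.05,0,0],[0,0,0]]]}}

```text
time: 20.1
tool_pos: [527.1, 4.9, 20.0]
tool_rot: [-2.583, 1.559, -2.803]
wrist_force: [-1.7, -0.1, 5.3]
grip_width: 0.1
```

Call:
{"fn": "carry_out", "kwargs": {"targets": [[[0.02,0,0],[0,0,0]],[[0.04,0,0],[0,0,0]],[[0.04,0,0],[0,0,0]]]}}

```text
time: 20.4
tool_pos: [526.7, 4.9, 16.3]
tool_rot: [-2.594, 1.559, -2.815]
wrist_force: [0.3, 0.3, -1.6]
grip_width: -0.1
```

Call:
{"fn": "carry_out", "kwargs": {"targets": [[[0.03,0,0],[0,0,0]],[[0.05,0,0],[0,0,0]],[[0.05,0,0],[0,0,0]]]}}

```text
time: 20.7
tool_pos: [527.2, 4.8, 14.4]
tool_rot: [-2.573, 1.559, -2.793]
wrist_force: [-8.0, 0.6, 19.2]
grip_width: -0.3
```

```bash
python3 - <<'E'
from h import *
print(T()[:3,3])
for n in('scene','side'):
    im,d,K,P,c=cam(n); w=cloud(d,K,P); x=w[...,:2]@XC; y=w[...,:2]@YC; sat=cv2.cvtColor(im,cv2.COLOR_RGB2HSV)[...,1]
    r=(sat<90)&(((y>-650)&(y<-560))|((y>-470)&(y<-380)))&(w[...,2]>20)&(w[...,2]<90)&(x>115)&(x<265)
    print(n,r.sum(),np.polyfit(277-x[r],w[...,2][r],1).round(4))
E
```

```text
[527.20203185   4.82112079  14.36357499]
scene 1916 [7.00000e-04 5.05536e+01]
side 1185 [-2.50000e-03  5.16273e+01]
```

Rigid stop met at 19 N and the lid slope is about 0. Backing off and checking that it holds.

Call:
{"fn": "carry_out", "kwargs": {"targets": [[[-0.1,0,0],[0,0,0]],[[-0.5,0,0],[0,0,0]],[[-1,0,0],[0,0,0]],[[-1,0,0],[0,0,0]]]}}

```text
time: 21.2
tool_pos: [532.7, 4.5, 100.3]
tool_rot: [-1.514, 1.565, -1.734]
wrist_force: [1.2, -0.6, 0.5]
grip_width: 0.2
```

Call:
{"fn": "carry_out", "kwargs": {"targets": [[[-0.5,0,0],[0,0,0]],[[-1,0,0],[0,0,0]],[[-1,0,0],[0,0,0]],[[-1,0,0],[0,0,0]],[[-1,0,0],[0,0,0]],[[-1,0,0],[0,0,0]],[[-1,0,0],[0,0,0]],[[-1,0,0],[0,0,0]]]}}

```text
time: 22.0
tool_pos: [532.2, 5.1, 179.3]
tool_rot: [-1.797, 1.565, -2.017]
wrist_force: [0.3, -0.1, 0.3]
grip_width: 0.1
```

```bash
python3 - <<'E'
from h import *
print(T()[:3,3])
for n in('scene','side'):
    im,d,K,P,c=cam(n); w=cloud(d,K,P); x=w[...,:2]@XC; y=w[...,:2]@YC; sat=cv2.cvtColor(im,cv2.COLOR_RGB2HSV)[...,1]
    r=(sat<90)&(((y>-650)&(y<-560))|((y>-470)&(y<-380)))&(w[...,2]>20)&(w[...,2]<90)&(x>115)&(x<265)
    print(n,r.sum(),np.polyfit(277-x[r],w[...,2][r],1).round(4)); cv2.imwrite(f'pics/f_{n}.png',im[...,::-1])
E
```

```text
[532.24690722   5.06330244 179.26281961]
scene 2423 [3.00000e-03 5.04033e+01]
side 1521 [-9.0000e-04  5.1625e+01]
```

View pics/f_side.png

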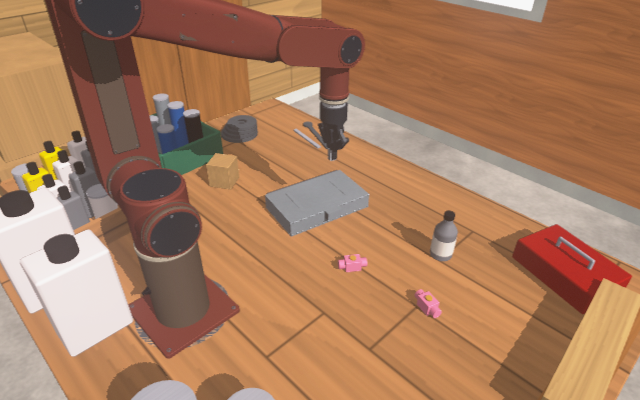

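The case is shut flat at (317,202). Oil bottle, carton and decoys are where they were, and the arm is clear.

```bash
python3 -c "
from plant import arm
print(arm.finish_job())"
```

```text
the job is handed in; nothing more can be done
None
```

The valve is in the cork-lined compartment with the lid snapped shut over it, and I handed the job in at about 22 s of the 58 s allowed.

**Valve:** It lies plug up between the rails, about 1 mm from the pad centre and flat. The plug top measured 42.3 mm against 43.6 mm expected, but that camera's depth reads about 0.6 mm low. I released it after contact, so it was not dropped.

**Lid:** I pushed it down from behind and pressed the front edge. The force went from about 7 N to zero as the catch snapped. A further press met the rigid stop at 19 N. With the arm lifted clear for about 1 s, the lid slope was still 0.003 rad or less in both fixed cameras.

**Other things:** In the last picture the oil bottle, carton and pink look-alikes appear where they were. I did not re-measure them, and the clevis and bearing could not be seen once the lid was shut. I never touched either of them.

**What disagreed:** The real fingertips sit about 40 mm short of the reported TCP. Because of this, my first grasp closed on air above the valve without touching it. I measured the offset and used it for every later move.

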